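# Clip the cupboard key back on its snap hook

### The job

Clip the cupboard key with the red fob onto the snap hook of the green stand: from above, push its steel eye down against the hook's sprung gate until it passes inside, so that the gate snaps shut behind it and the key is left hanging still from the hook. Leave the green-fobbed key lying where it is.

Things in the scene. Friction and masses are not known exactly. Their poses are not given: they have to be found in the camera images.
- red_key: Rigid 55 g key lying flat. Origin: centre of its steel eye, 10 mm above the bench. x points along the piece to the eye's end, z up. Eye: closed octagonal loop of 6 mm wire, opening 40 x 40 mm, wire centres at x and y = +-23 mm (end wire x = +23). Red fob behind it: x -83 to -25, 24 wide (y, grip here), 20 mm thick. Brass blade to x = -112 mm.
- green_key: The same key with a green fob, lying flat on the bench: the wrong one, leave it alone. Origin and axes as for the red key.
- hook_stand: Fixed green post, 304 mm tall, at x 27, y 60 mm, its top arm holding an 8 mm wire steel snap hook, J-shaped, open at the top, in the plane y = 0. Origin: bench level under mid-throat; z up, x from hook nose to shank. Nose upright at x = -27, tip z = 256; shank x = +27, up to the arm; joined by a half circle, lowest wire centre z = 170. Clear throat x -23 to +23 mm.
- gate (a joint): Sprung brass gate closing the hook's top: pivot at stand x +20, z 243 mm, level to the nose; 0 shut, grows (rad) as pushed down, 1 to 3 N. Hold the key level, its x along stand x, fob outside the nose; lower it so the nose rises through the eye and the end wire goes down inside. With the wire near x = -8 mm the gate snaps shut above it by z = 195; let go, it hangs.
Not all that is in view belongs to the job. What is shaped like the red_key but purple is not meant.

How it is judged:
By the outcome, as a careful person would: the job done as asked, in the order asked, and still so for the second after the job is handed in, with the robot touching nothing.
It also fails if it takes over 51 s, if anything falls off the work surface, if the arm or the gripper's body presses on something with over 40 N, if the wrist force passes 120 N, or if a joint passes its speed limit or range.

### The arm

A 6-joint arm with a two-finger parallel gripper is mounted at the origin on the work surface. World frame = base frame: x ahead of the robot, y to its left, z up, the work surface at z = 0. Lengths are in m, angles in rad, forces in N, time in s.
With the tool pointing down it reaches from about 0.4 to 0.925 m from the base axis. Payload 12.5 kg.
Tool frame: the origin (TCP) lies midway between the tips of the shut fingers; the grasp point (between the pads) lies 19 mm behind it; z points along the fingers, x is the direction in which the jaws open and shut, and the axes are right-handed (so a half turn about z gives the same grasp; the last joint's range is limited). The gripper opens to 95 mm and grips with 3 to 60 N. Pads are 20 mm wide; open, the fingers measure 119 mm over their backs; the gripper's body (75 mm by 180 mm) begins 59 mm behind the grasp point.
Start: joints at [1.014, 0.491, 1.559, -0, 1.092, -0.106], TCP at [0.272, 0.563, 0.215] pointing down, gripper open.
Joint ranges: [-3.1, 3.1], [-0.84, 2.19], [0.05, 2.79], [-1.13, 4.28], [0.06, 2.93], [-2.69, 2.69]. Speed limits (rad/s): [2.22, 2.22, 2.79, 3.14, 3.14, 3.14].

### API

Orientations are given as a unit quaternion [x, y, z, w].
In Python, from cell import arm gives the robot as it stands. The module is installed in compiled form; this text tells all that it offers. Calls block until the motion is done:
- arm.move_ptp(position, orientation): joint-space move of the TCP to a pose.
- arm.movel(position, rate=0.15, ori=None, guard=None): straight line of the TCP; ori=None keeps the orientation; rate is the mean speed in m/s. With guard (N) it stops when the force on the tool has changed by that much, and returns True; else False.
- arm.move_joints(angles): joint-space move.
- arm.gripper_open() and arm.grasp(strength=None): open the fingers fully, or close them until they stop; strength is the grip in N (None keeps the last).
- arm.pause(seconds).
- arm.solve_ik(position, orientation): joint angles nearest the present ones, or None.
- arm.state(): the state.
- arm.get_image(name): name is "scene" or "top" or "wrist"; returns (picture, depth): 480x640x3 uint8, red, green, blue; 480x640 float32, m along the optical axis (not along the pixel's ray), 0 where there is no reading.
- arm.camera_params(name): a dict with "fx", "fy", "cx", "cy" (pixels), "extrinsics" (4x4, takes a point from camera to world coordinates). Camera axes: x right, y down, z forward; pixel columns grow to the right and rows downward; lengths in m; the calibration is good to about 2 mm. A picture is of the moment at which its call begins: read the wrist's pose just before it. camera_params takes no time and is no camera call; for the wrist camera it gives the pose at the moment of the call.
A pose or a line that the arm cannot do raises arm.IKError and nothing moves.
- arm.finish_job(): hands the job in, once; it reports no verdict.
Trained networks look in the newest picture that a camera, given by its name, has taken for a name from the list of things; names that differ only in an ending like _2 or _b are one class to them, and where a whole thing is asked for, a point or a joint stands for the part that bears it (a point fixed in the world has none). Each returns a list of dicts, best first, with "conf" (0 to 1); they miss things now and then, are a little off and sometimes report something else, mostly with a low value. They report only what shows in the picture. A call takes as long as a camera call. They do not tell look-alikes from the thing itself.
- arm.outline_of(query, camera): "mask" (480x640 bool, what is visible of it) and "bbox" ([left, top, right, bottom] in pixels, round what is visible of it).
The state is a dict: "time_s": time; "joints": joint angles; "dq": joint speeds; "effort": joint torques, N m; "tool_pos": TCP position; "tool_rot": TCP orientation; "wrist_force": force on the tool from outside, world axes, zero at the start; "torque": the same for the moment, N m; "opening": finger opening in m.
Only numpy, scipy, OpenCV 4.12 (cv2) and the standard library are available. Lean on these libraries where they do the work, as an engineer would, in place of code of your own. Each camera call takes 0.05 s, during which the arm holds its last target. There are 200 camera calls.

## Working session

There is one attempt and no reset: what is moved stays moved. The work goes in short steps, each a Python script; the robot and the scene stay as the last script left them, time stands still between calls to the robot, and variables do not carry over. Pictures are saved under pics/ and viewed, about 8 in all and at most 12, crops included, and the job is handed in when it is done.

```bash
mkdir -p pics
cat > h.py <<'E'
import numpy as np, cv2
from cell import arm
def pts(cam,d):
    p=arm.camera_params(cam);E=np.array(p["extrinsics"])
    v,u=np.mgrid[0:480,0:640]
    c=np.stack([(u-p["cx"])/p["fx"]*d,(v-p["cy"])/p["fy"]*d,d,np.ones_like(d)],-1)
    return (c@E.T)[...,:3]
def save(n,im): cv2.imwrite("pics/"+n,cv2.cvtColor(im,cv2.COLOR_RGB2BGR))
E
python3 - <<'E'
from h import *
for c in("scene","top"):
    im,d=arm.get_image(c);save(c+"0.png",im);P=pts(c,d);np.save(c+"P.npy",P);np.save(c+"I.npy",im)
    print(c,np.round(arm.camera_params(c)["extrinsics"],2).tolist())
    for q in("red_key","green_key","hook_stand","gate"):
        for r in arm.outline_of(q,c):
            m=r["mask"]&(d>0); print(c,q,round(r["conf"],2),r["bbox"],np.round(np.median(P[m],0),3) if m.any() else 0, np.median(im[r["mask"]],0))
print(arm.state()["time_s"])
E
```

```text
scene [[-0.77, 0.52, -0.36, 0.91], [0.64, 0.64, -0.42, 0.37], [0.01, -0.56, -0.83, 0.95], [0.0, 0.0, 0.0, 1.0]]
scene red_key 0.78 [216.6, 175.1, 272.0, 202.3] [ 0.575 -0.368  0.013] [85. 71. 93.]
scene red_key 0.52 [287.9, 162.5, 317.9, 201.2] [ 0.43  -0.284  0.015] [104.   70.5  64. ]
scene green_key 0.9 [447.8, 318.4, 495.2, 361.9] [0.423 0.296 0.017] [61. 86. 57.]
scene hook_stand 0.9 [270.7, 199.5, 317.7, 318.3] [ 0.661 -0.016  0.165] [59. 57. 51.]
top [[-0.16, -0.96, 0.21, 0.36], [-0.99, 0.16, -0.03, -0.02], [-0.0, -0.22, -0.98, 1.16], [0.0, 0.0, 0.0, 1.0]]
top red_key 0.96 [409.8, 260.6, 449.2, 320.7] [ 0.437 -0.292  0.014] [99.5 63.5 44.5]
top red_key 0.91 [444.4, 202.6, 467.0, 255.7] [ 0.554 -0.371  0.018] [68.  35.  85.5]
top green_key 0.61 [169.4, 311.5, 188.8, 367.9] [0.423 0.29  0.014] [52. 84. 43.]
top hook_stand 0.56 [286.9, 167.8, 329.9, 228.2] [ 0.653 -0.032  0.142] [46. 35. 28.]
top gate 0.55 [322.7, 187.7, 329.3, 203.3] [ 0.628 -0.079  0.246] [90.  67.  35.5]
0.5
```

Run:
```python
from h import *
t=np.load("topI.npy");s=np.load("sceneI.npy")
a=cv2.resize(t[150:330,270:490],None,fx=3.6,fy=3.3,interpolation=cv2.INTER_CUBIC);save("tc.png",a)
```

```text
(no output)
```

View pics/scene0.png

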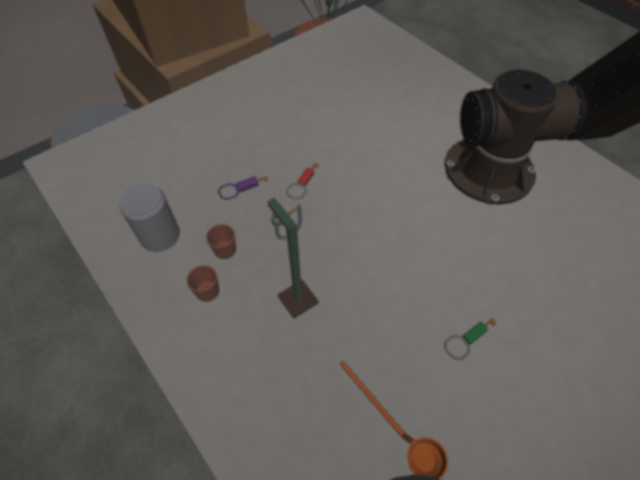

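View pics/tc.png

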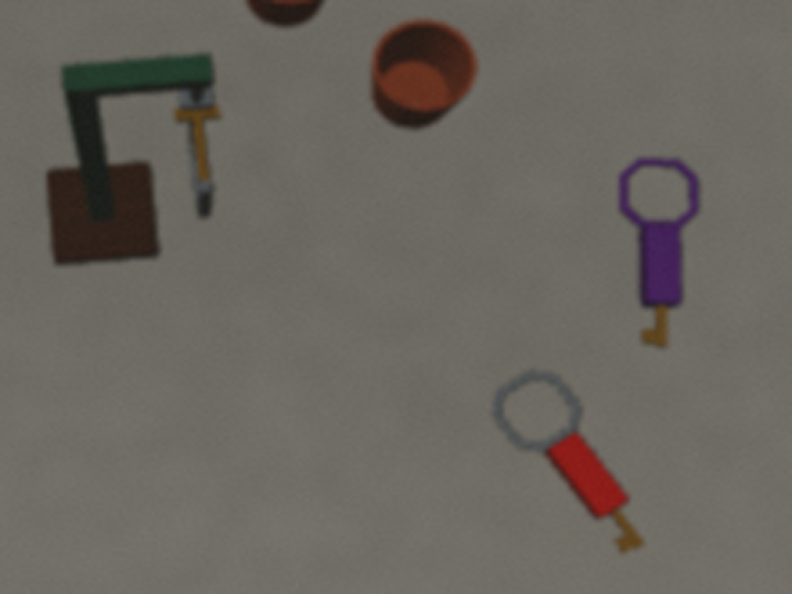

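The keys in the top image are: red fob with grey steel eye at about (429,290), all-purple decoy at (455,229), and green key at about (179,340). The first is the one meant: it has a red fob and a steel eye, and the crop confirms it. The stand's gate is at (326,195), with its nose toward the robot at about (326,212).

```bash
cat >> h.py <<'E'
def redkey(im,P):
    h=cv2.cvtColor(im,cv2.COLOR_RGB2HSV).astype(int)
    m=((h[...,0]<6)|(h[...,0]>174))&(h[...,1]>150)&(h[...,2]>70)&(P[...,2]>.008)&(P[...,2]<.035)
    return m
def stand(P,c=np.array([.64,-.06]),show=True):
    Q=P.reshape(-1,3);Q=Q[(np.hypot(*(Q[:,:2]-c).T)<.14)&np.isfinite(Q).all(1)]
    top=Q[(Q[:,2]>.297)&(Q[:,2]<.315)]; 
    r=cv2.minAreaRect((top[:,:2]*1000).astype(np.float32)) if len(top)>5 else None
    print("arm",len(top),r,top[:,2].mean() if len(top) else 0)
    hk=Q[(Q[:,2]>.17)&(Q[:,2]<.285)]
    return hk
E
python3 - <<'E'
from h import *
for c in("scene","top"):
    P=np.load(c+"P.npy");im=np.load(c+"I.npy")
    m=redkey(im,P);q=P[m];q=q[np.hypot(*(q[:,:2]-[.43,-.29]).T)<.1];print(c,len(q),cv2.minAreaRect((q[:,:2]*1000).astype(np.float32)),q.mean(0))
    hk=stand(P)
    lo=hk[(hk[:,2]>.235)&(hk[:,2]<.262)]
    print(np.round(lo[::max(1,len(lo)//25)],3).tolist())
    h=P.reshape(-1,3); h=h[(h[:,2]>.006)&(h[:,2]<.03)&(np.hypot(*(h[:,:2]-[.64,-.02]).T)<.09)]
    print("base",len(h),cv2.minAreaRect((h[:,:2]*1000).astype(np.float32)) if len(h)>5 else 0)
E
```

```text
scene 88 ((421.5077819824219, -290.2599792480469), (48.18011474609375, 17.420408248901367), 26.885597229003906) [ 0.4225918  -0.29003341  0.01969502]
arm 357 ((657.48779296875, -47.33641815185547), (75.93557739257812, 16.40555191040039), 85.5333480834961) 0.3032932565660617
[[0.602, -0.075, 0.257], [0.601, -0.071, 0.253], [0.604, -0.073, 0.248], [0.602, -0.07, 0.246], [0.604, -0.071, 0.243], [0.603, -0.073, 0.237], [0.605, -0.073, 0.236], [0.621, -0.074, 0.242], [0.661, -0.084, 0.252], [0.659, -0.079, 0.253], [0.658, -0.074, 0.253], [0.658, -0.071, 0.254], [0.66, -0.068, 0.256], [0.658, -0.069, 0.249], [0.658, -0.069, 0.245], [0.659, -0.067, 0.247], [0.655, -0.07, 0.236], [0.667, -0.021, 0.257], [0.657, -0.01, 0.256], [0.662, -0.01, 0.258], [0.667, -0.009, 0.26], [0.668, -0.014, 0.252], [0.667, -0.022, 0.238], [0.655, -0.01, 0.241], [0.659, -0.009, 0.243], [0.657, -0.009, 0.237], [0.665, -0.01, 0.238]]
base 759 ((623.9656982421875, -14.71099853515625), (72.06482696533203, 141.8678436279297), 85.41755676269531)
top 258 ((423.5113525390625, -295.1793518066406), (56.5424690246582, 23.87
[... 250 characters left out ...]
[0.653, -0.078, 0.259], [0.654, -0.074, 0.253], [0.652, -0.09, 0.251], [0.651, -0.084, 0.25], [0.652, -0.076, 0.247], [0.65, -0.091, 0.245], [0.65, -0.081, 0.244], [0.654, -0.019, 0.257], [0.648, -0.073, 0.248], [0.647, -0.089, 0.243], [0.654, -0.024, 0.248], [0.647, -0.079, 0.242], [0.653, -0.016, 0.249], [0.644, -0.078, 0.246], [0.653, -0.023, 0.239], [0.652, -0.021, 0.235], [0.634, -0.079, 0.25], [0.63, -0.076, 0.245], [0.625, -0.077, 0.246], [0.621, -0.08, 0.245], [0.616, -0.078, 0.245], [0.61, -0.075, 0.244], [0.603, -0.075, 0.256], [0.6, -0.075, 0.254], [0.599, -0.075, 0.242]]
base 731 ((648.7064819335938, -42.82938003540039), (114.39273834228516, 92.56849670410156), 85.87594604492188)
```

```bash
cat >> h.py <<'E'
from scipy.spatial.transform import Rotation as R
def down(jaw): # jaw: angle of tool x in world, deg
    c,s=np.cos(np.radians(jaw)),np.sin(np.radians(jaw))
    return R.from_matrix([[c,s,0],[s,-c,0],[0,0,-1]]).as_quat()
SY=-5.; O=np.array([.6285,-.077]); ux=np.array([np.cos(np.radians(SY)),np.sin(np.radians(SY))])
E
python3 - <<'E'
from h import *
for j in(115,-65):
    print(j,arm.solve_ik([.4235,-.2935,.17],down(j)),arm.solve_ik([*(O-.081*ux),.33],down(j-30)))
q=lambda a:abs(arm.solve_ik([.4235,-.2935,.17],down(a))[5])
j=min((115,-65),key=q)
arm.move_ptp([.4235,-.2935,.17],down(j))
im,d=arm.get_image("wrist");P=pts("wrist",d);save("w1.png",im)
m=redkey(im,P);q=P[m];print(j,len(q),cv2.minAreaRect((q[:,:2]*1000).astype(np.float32)),q.mean(0))
s=arm.state();print(s["time_s"],s["tool_pos"],s["wrist_force"])
E
```

```text
115 None [-2.46600089e-01  2.87302734e-01  1.57023347e+00 -4.44089210e-16
  1.28405645e+00 -1.73012995e+00]
-65 [-7.34283112e-01  3.91520433e-01  1.87750715e+00 -4.44089210e-16
  8.72565068e-01  4.00180902e-01] [-2.46600089e-01  2.87302734e-01  1.57023347e+00 -4.44089210e-16
  1.28405645e+00  1.41146270e+00]Traceback (most recent call last):
  File "<stdin>", line 5, in <module>
  File "<stdin>", line 4, in <lambda>
TypeError: 'NoneType' object is not subscriptable
```

Run:
```python
from h import *
arm.move_ptp([.42,0.05,.42],down(-65))
arm.move_ptp([.4235,-.2935,.17],down(-65))
im,d=arm.get_image("wrist");P=pts("wrist",d);save("w1.png",im)
m=redkey(im,P);q=P[m];print(len(q),cv2.minAreaRect((q[:,:2]*1000).astype(np.float32)) if len(q)>4 else 0,q.mean(0))
s=arm.state();print(s["time_s"],s["tool_pos"],s["wrist_force"])
```

```text
1971 ((423.50115966796875, -294.9442443847656), (57.22690963745117, 22.250539779663086), 24.664974212646484) [ 0.42460975 -0.29424007  0.02111013]
4.175 [ 0.42411847 -0.29295602  0.17072199] [-0.32781783 -0.39517438  0.7111451 ]
```

View pics/w1.png

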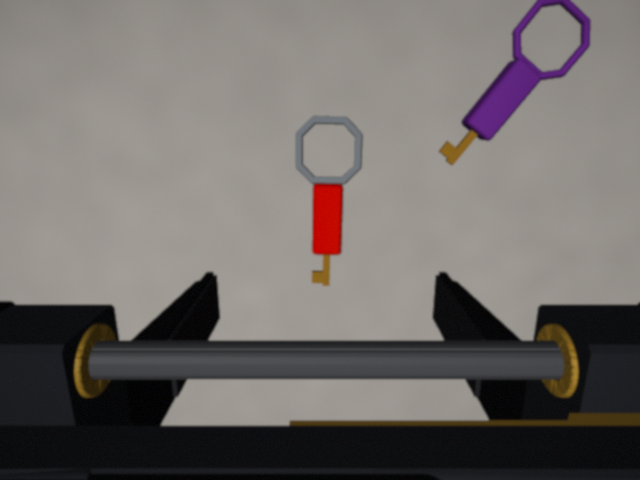

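The wrist view shows the red key upright in the image: eye at (329,150), fob at (327,218). It lies well aligned between the fingers, with the purple decoy clear to the right at (520,70).

Run:
```python
from h import *
s=arm.state();print("cam-tcp",np.array(arm.camera_params("wrist")["extrinsics"])[:3,3]-s["tool_pos"])
q=down(24.66-90)
p=[.4271,-.2931]
arm.movel([*p,.05],rate=.15,ori=q)
print("g",arm.movel([*p,.004],rate=.05,guard=8))
arm.grasp(55)
print(arm.state()["opening"],arm.state()["tool_pos"])
arm.movel([*p,.15],rate=.12)
im,d=arm.get_image("wrist");save("w2.png",im);P=pts("wrist",d);np.save("w2P.npy",P)
s=arm.state();print(s["time_s"],s["opening"],s["tool_pos"],s["wrist_force"])
print(arm.solve_ik([*(O-.081*ux),.36],down(-95)))
```

```text
cam-tcp [0.06862655 0.0316209  0.17141342]
g False
0.023637117335785364 [ 0.42709969 -0.29310877  0.00398589]
8.725 0.023832102823636302 [ 0.42689336 -0.2929094   0.1493683 ] [ 0.49774635 -0.52259436 -0.34064267]
[-2.46600089e-01  2.69419833e-01  1.51808977e+00 -4.44089210e-16
  1.35408305e+00  1.41146270e+00]
```

View pics/w2.png

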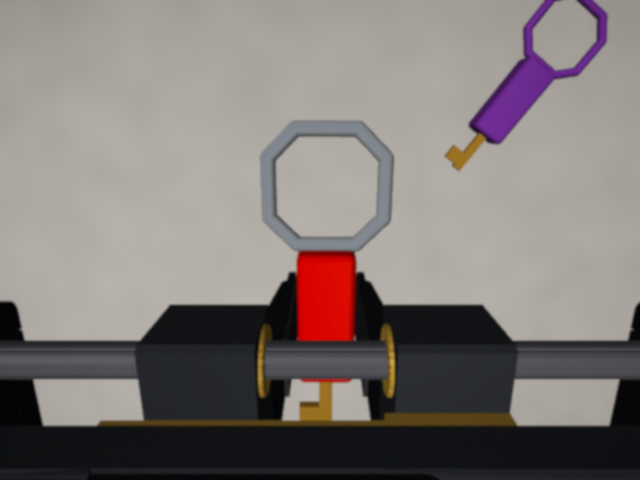

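The wrist view shows the red key gripped and straight, with its eye centred at (327,185). Next I check its level and end-wire position, then go above the hook and re-measure the nose from the wrist camera.

Run:
```python
from h import *
P=np.load("w2P.npy");s=arm.state();t=np.array(s["tool_pos"]);k=np.radians(24.66)
def keyframe(P,t,k):
    D=P-t;return np.stack([D[...,0]*np.cos(k)+D[...,1]*np.sin(k),-D[...,0]*np.sin(k)+D[...,1]*np.cos(k),D[...,2]],-1)
D=keyframe(P,t,k)[100:255,250:400].reshape(-1,3);D=D[abs(D[:,2])<.03]
print("wire x",np.percentile(D[:,0],[1,99]),"y",np.percentile(D[:,1],[1,99]))
for a,b in((.018,.03),(.04,.06),(.068,.08)):
    e=D[(D[:,0]>a)&(D[:,0]<b)];print(a,np.median(e[:,2]) if len(e) else None)
# go above the stand
arm.movel([.427,-.293,.38],rate=.25)
g=O-.081*ux
arm.move_ptp([*(g-.05*ux),.38],down(SY-90))
im,d=arm.get_image("wrist");save("w3.png",im);P=pts("wrist",d);np.save("w3P.npy",P)
Q=P.reshape(-1,3);S=np.stack([(Q[:,:2]-O)@ux,(Q[:,:2]-O)@[-ux[1],ux[0]],Q[:,2]],-1)
S=S[(abs(S[:,0])<.05)&(abs(S[:,1])<.03)&(S[:,2]>.16)&(S[:,2]<.27)]
for n,m in(("nose",(S[:,0]<-.018)&(S[:,2]>.252)),("gate",(abs(S[:,0])<.015)&(S[:,2]>.235)&(S[:,2]<.255))):
    print(n,m.sum(),S[m].mean(0),np.percentile(S[m],[2,98],axis=0).round(4).tolist()) if m.any() else print(n,0)
s=arm.state();print(s["time_s"],s["opening"],s["tool_pos"],s["wrist_force"])
```

```text
wire x [0.02405495 0.07524747] y [-0.02605244  0.02467642]
0.018 0.009925199270797741
0.04 0.009688996986201515
0.068 0.009653667155874554
nose 121 [-0.02596111 -0.00204602  0.25589854] [[-0.0294, -0.0057, 0.2531], [-0.0223, 0.0014, 0.2586]]
gate 438 [ 1.36504553e-04 -1.85075560e-03  2.48151815e-01] [[-0.0145, -0.0046, 0.2451], [0.0142, 0.0008, 0.2507]]
10.7833 0.0237869501991467 [ 0.49791367 -0.06643689  0.37949465] [-0.32371023 -0.60116516 -0.31435433]
```

View pics/w3.png

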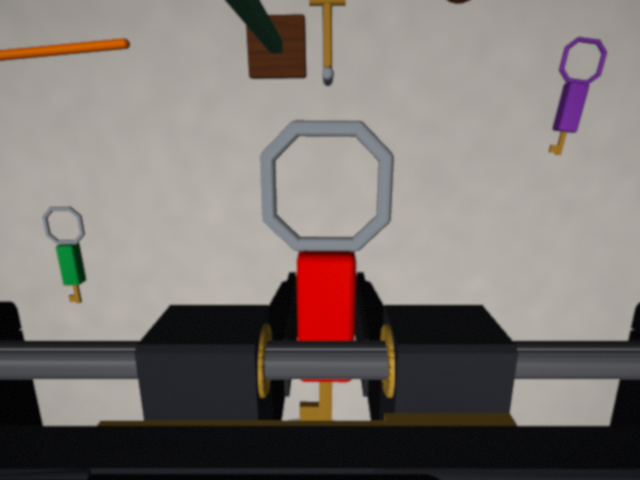

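The wrist view shows the gate and nose at column 327, in line with the eye centre. The nose tip is at (327,75). I correct the origin by about (+1, -2) mm and descend.

Run:
```python
from h import *
uy=np.array([-ux[1],ux[0]])
g=O-.0795*ux-.0013*uy
arm.movel([*g,.38],rate=.15)
arm.movel([*g,.265],rate=.15)
for z in(.23,.205,.19,.182):
    r=arm.movel([*g,z],rate=.05,guard=12);s=arm.state();print(z,r,s["tool_pos"],s["wrist_force"],s["opening"])
    if r:break
im,d=arm.get_image("wrist");save("w4.png",im);P=pts("wrist",d)
D=P[100:135,290:365]
print(np.median(D.reshape(-1,3),0),s["time_s"])
i2,_=arm.get_image("scene");w=cv2.resize(i2[180:270,240:340],(533,480),interpolation=cv2.INTER_CUBIC)
save("c4.png",cv2.resize(np.hstack([im[:, 100:560],w]),(800,387)))
```

```text
0.23 False [ 0.5489731  -0.0713338   0.23004001] [-1.97429735 -0.49865578  0.6430812 ] 0.023641258416414596
0.205 False [ 0.54794823 -0.07113587  0.20406434] [-6.15749365 -0.5926647  -4.50171828] 0.023366882762384175
0.19 False [ 0.54949653 -0.07143143  0.18997533] [-0.14917047  0.0146121  -0.44384877] 0.023465201817638476
0.182 False [ 0.54909841 -0.0713476   0.18171269] [-0.24288397  0.78174213 -1.03446343] 0.023716151265067882
[ 0.62546277 -0.07877181  0.19145859] 14.45
```

View pics/c4.png

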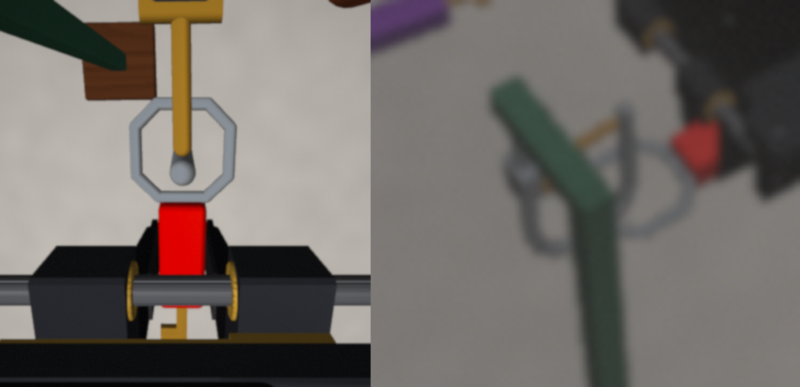

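The wrist half of the picture (left) shows the gate shut from the shank to the nose (182,170), lying over the end wire (182,103). The nose is inside the eye. I now release and back off.

Run:
```python
from h import *
uy=np.array([-ux[1],ux[0]]);g=O-.0795*ux-.0013*uy
arm.gripper_open()
arm.pause(.5)
arm.movel([*(g-.06*ux),.22],rate=.08)
arm.movel([*(g-.11*ux),.34],rate=.15)
def blob(c):
    im,d=arm.get_image(c);h=cv2.cvtColor(im,cv2.COLOR_RGB2HSV).astype(int)
    m=((h[...,0]<6)|(h[...,0]>174))&(h[...,1]>150)&(h[...,2]>60)
    P=pts(c,d);q=P[m&(np.hypot(P[...,0]-.62,P[...,1]+.08)<.12)];return im,len(q),q.mean(0) if len(q) else None
for i in range(5):
    im,n,p=blob("scene");print(arm.state()["time_s"],n,p);im2,n,p=blob("top");print(n,p);arm.pause(1.2)
a=cv2.resize(im[180:300,230:350],(480,480),interpolation=cv2.INTER_CUBIC)
wi,_=arm.get_image("wrist");save("c5.png",cv2.resize(np.hstack([a,wi]),(800,343)))
```

```text
18.4 1 [ 0.63994035 -0.07648158  0.12934415]
7 [ 0.63330635 -0.089661    0.12922434]
19.7 2 [ 0.64059036 -0.07564463  0.1290292 ]
8 [ 0.6340222  -0.08967306  0.12896037]
21.0 1 [ 0.6397029  -0.07687449  0.12861745]
8 [ 0.634151   -0.08970499  0.12847097]
22.3 1 [ 0.64059838 -0.07539278  0.13135795]
8 [ 0.63372607 -0.08959793  0.13007037]
23.6 1 [ 0.63956264 -0.07710657  0.12818819]
9 [ 0.63307615 -0.08827968  0.12396341]
```

View pics/c5.png

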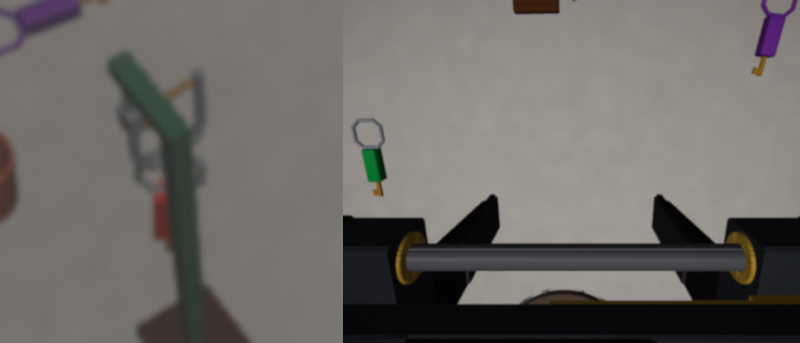

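The key hangs below the hook, with its fob at (160,210) in the left half and the gate shut above it. The gripper is clear. I check for stillness by frame difference, then hand in.

Run:
```python
from h import *
arm.pause(4)
def f(c,b): return np.mean([arm.get_image(c)[0][b].astype(float) for _ in range(3)],0)
b=np.s_[195:275,255:325];o=np.s_[380:460,255:325]
A=f("scene",b);A2=f("scene",o);arm.pause(.7);B=f("scene",b);B2=f("scene",o)
print("diff key",abs(A-B).mean(),abs(A-B).max(),"background",abs(A2-B2).mean(),abs(A2-B2).max())
arm.get_image("scene")
s=arm.state();print(s["time_s"],s["wrist_force"],s["tool_pos"])
arm.finish_job()
```

```text
diff key 0.28744047619047614 2.0 background 0.27299603174603154 2.0
30.25 [0.0869013  0.64640275 0.1074194 ] [ 0.43961079 -0.06179488  0.34001267]
the job is handed in; nothing more can be done
```

The red-fobbed key is clipped onto the snap hook and hanging still. I handed the job in at 30.25 s, within the 51 s limit.

- **Clipping:** I gripped the fob and pushed the end wire down past the gate. The wrist picture then showed the gate shut above the wire and the nose inside the eye.
- **Hanging still:** After I let go, the key hung below the hook. In the last check, the picture around it changed no more between frames than the empty background did.
- **Other things:** The green and purple keys were not touched, and the gripper was open and clear of everything at hand-in.
- **Forces:** The highest tool reading I sampled was about 8 N, as the wire was pushed past the gate.
- **Disagreements:** The scene and top cameras differed by about 4 mm on the stand and key positions. The wrist camera settled it before I moved in. The scene and top cameras also disagreed by up to about 15 mm on where the hanging fob was, because the post hides most of it from the scene camera. No check failed.

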